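Sort the sealing desk's wax, inkwells and tin into their trays

TASK

Tidy the loose things at the front of the desk into their places: lay each of the two sealing-wax sticks flat in a lane of its own in the two-lane tray, stand each of the two glass inkwells upright in the middle of a cork pad of its own on the inkwell stand (either pad), and lay the small rectangular tin flat, lid up, in the square tray. Never tip the inkwells over, and leave the round box and the bean-shaped weight where they are.

Things in the scene. Friction and masses are not known exactly. Their poses are not given: they have to be found in the camera images.
- stick_a_mid (a point): Longer stick of sealing wax, tan, square bar 10 x 84 x 10 mm (x, y, z) and a short thin wick beyond the +y end; lies flat on the desk, long axis y. The point is the centre of the bar, 5 mm above its underside. About 20 g.
- stick_b_mid (a point): Shorter stick of sealing wax, white, square bar 10 x 72 x 10 mm (x, y, z) and a short thin wick beyond an end; lies flat on the desk, long axis y. The point is the centre of the bar, 5 mm above its underside. About 20 g.
- ink_open_mid (a point): Open cut-glass inkwell with a round neck, square body with cut corners 46 x 46 x 28 mm (flat faces across x and y), 32 mm high in all. Stands on the desk, z up. The point is the centre of the glass body, 14 mm above its underside. About 105 g.
- ink_lidded_mid (a point): Cut-glass inkwell with a domed brass lid (fixed shut, 34 mm across), square glass body with cut corners 46 x 46 x 28 mm (flat faces across x and y), 48 mm high in all. Stands on the desk, z up. The point is the centre of the glass body, 14 mm above its underside: grasp it by the glass. About 105 g.
- tin_mid (a point): Small rectangular tin with a shut lid, 41 x 57 x 18 mm (x, y, z), lies flat on the desk, lid (z) up. The point is its centre, 9 mm above its underside.
- stick_tray: Two-lane tray for the wax sticks, pale wood, fixed, 124 x 150 x 16 mm (x, y, z). Origin: centre of its underside, on the desk. Walls 5 mm thick, floor 5 mm above the desk; one divider, 5 mm thick and no higher than the walls, runs along x through the middle and makes two lanes, each 114 mm long (x) and 67 mm wide (y), centred at y = +36 and y = -36 mm.
- ink_stand: Inkwell stand, fixed, flat pale wooden board 100 x 176 x 10 mm (x, y, z) without walls. Origin: centre of its underside, on the desk. Two round cork pads 70 mm across, centred at x = 0, y = +45 and y = -45 mm, stand 3 mm proud of it: their tops are 13 mm above the desk.
- tin_tray: Square tray for the tin, pale wood, fixed, 122 x 122 x 16 mm, no divider. Origin: centre of its underside, on the desk. Walls 5 mm thick, inside 112 x 112 mm, floor 5 mm above the desk.
- bean_mid (a point): Black bean-shaped weight, 53 x 105 x 25 mm (x, y, z). Bystander, stays where it is. Origin of this point: its centre, half-way up.
- round_box_mid (a point): Cream round lidded box, 71 mm across, 30 mm high. Bystander, stays where it is. Origin of this point: its centre, half-way up.

How it is judged:
By the outcome, as a careful person would: the job done as asked, in the order asked, and still so for the second after the job is handed in, with the robot touching nothing.
It also fails if it takes over 99 s, if anything falls off the work surface, if the arm or the gripper's body presses on something with over 40 N, if the wrist force passes 120 N, or if a joint passes its speed limit or range.

ROBOT

A 6-joint arm with a two-finger parallel gripper is mounted at the origin on a cart in front of the work surface, level with it; the furniture and walls round the work are solid. World frame = base frame: x ahead of the robot, y to its left, z up, the work surface at z = 0. Lengths are in m, angles in rad, forces in N, time in s.
With the tool pointing down it reaches from about 0.3 to 0.775 m from the base axis. Payload 14.6 kg.
Tool frame: the origin (TCP) lies at the very end of the fingers, on their centre line; the grasp point (between the pads) lies 19 mm behind it; z points along the fingers, y is the line along which they close (so a half turn about z gives the same grasp; the last joint's range is limited). The gripper opens to 94 mm and grips with 3 to 60 N. Pads are 16 mm wide; open, the fingers measure 119 mm over their backs; the gripper's body (75 mm by 177 mm) begins 78 mm behind the grasp point.
Start: joints at [1.149, 0.3, 1.521, -0, 1.321, -0.067], TCP at [0.191, 0.516, 0.205] pointing down, gripper open.
Joint ranges: [-3.03, 3.03], [-0.79, 2.21], [0.23, 2.52], [-1.04, 4.18], [0, 3.07], [-2.55, 2.55]. Speed limits (rad/s): [2.22, 2.22, 2.57, 3.14, 3.14, 3.14].

INTERFACE

Orientations are given as [roll, pitch, yaw] about the fixed x, y, z axes, in that order (R = Rz(yaw) Ry(pitch) Rx(roll)).
In Python, from station import * gives the robot as it stands.
- The arm moves only by the tool jog_arm, never from a script. Its argument "rows" is a list of rows, each a list of 3 entries, a list of its own where there are three numbers: the shift along the tool's x, y, z in m, then the turn about the tool's z in degrees, then the finger opening in m, from 0 to 0.094. A call has 1 to 12 rows; each row shifts and turns the commanded pose from where the row before left it, along the tool's axes as they then stand; what a row does not reach is not made up. A row lasts 1/12 s, in which the tool goes at most 41.7 mm and 7.16 degrees, less where a joint would pass 70% of its speed; a pose out of reach is approached as far as the arm can. A call is refused whole if a number of a shift passes 0.0417 or a number of a turn 7.16, either way. A call with a gripper value outside its range is refused whole. The fingers move at their own pace and stop on an object; "squeeze" is the grip in N (left out, the last holds). Time passes only in rows, so rows that do not move let the fingers close. It gives the time, the measured TCP pose, the force, the opening and the grip force at its end, in the units of the state.
- get_obs(): the state, without advancing time (a new reading comes with each control period).
- camera(name): name is "scene" or "top" or "wrist"; returns a dict with "image" (420x560x3 uint8, red, green, blue), "range_z" (420x560 float32, m along the optical axis (not along the pixel's ray), 0 where there is no reading), "K" (3x3 intrinsics, pixels), "world_from_camera" (4x4, takes a point from camera to world coordinates); the wrist camera has in their place "T_tool_cam" (4x4, takes a point from camera to tool coordinates, whose origin is the TCP and whose axes are the flange's). Camera axes: x right, y up, looking along -z (the intrinsics and any distortion apply to the point x, -y, -z); pixel columns grow to the right and rows downward; lengths in m; the calibration is good to about 2 mm. A picture is of the moment at which its call begins: read the wrist's pose just before it.
- hand_in(): hands the job in; it is judged then, once.
Trained networks look in a picture, given as the dict that the camera call returned (one of the last four; its "shot" number tells which), for a name from the list of things; names that differ only in an ending like _2 or _b are one class to them, and where a whole thing is asked for, a point or a joint stands for the part that bears it (a point fixed in the world has none). Each returns a list of dicts, best first, with "p" (0 to 1); they miss things now and then, are a little off and sometimes report something else, mostly with a low value. They report only what shows in the picture. A call takes as long as a camera call.
- search_frame(label, picture): "at" ([column, row] as shares, 0 to 1, of the picture: columns of its width, rows of its height, amid what is visible of it).
- spot_point(label, picture): "at" ([column, row] as shares, 0 to 1, of the picture: columns of its width, rows of its height: a listed point, or the origin of a listed thing).
The state is a dict: "time_s": time; "qpos": joint angles; "joint_vel": joint speeds; "tau": joint torques, N m; "ee_pos": TCP position; "eef_rot": TCP orientation; "force": force on the tool from outside, world axes, zero at the start; "moment": the same for the moment, N m; "grip_width": finger opening in m; "grip_force": force on a finger pad.
Only numpy, scipy, OpenCV 4.12 (cv2) and the standard library are available. Lean on these libraries where they do the work, as an engineer would, in place of code of your own. Each camera call takes 0.05 s, during which the arm holds its last target. There are 200 camera calls.

## Working session

There is one attempt and no reset: what is moved stays moved. The work goes in short steps, Python scripts to look and compute and a tool call to move; the robot and the scene stay as the last step left them, time stands still between calls to the robot, and variables do not carry over. Pictures are saved under pics/ and viewed, at most 17 in all, crops included, and the job is handed in when it is done.

Besides the shell and the picture viewer there is one more tool, called after "Request:" by a JSON object that holds its "fn" and its "kwargs". jog_arm: Moves the arm, as the interface text tells. Its arguments: {"type":"object","properties":{"rows":{"type":"array","items":{"type":"array"}},"squeeze":{"type":"number"}},"required":["rows"]}

```bash
ls; mkdir -p pics; cat > h.py <<'E'
from station import *
import numpy as np, cv2
from scipy.spatial.transform import Rotation as R
def cam(n):
    o=get_obs(); c=camera(n)
    if n=="wrist":
        T=np.eye(4);T[:3,:3]=R.from_euler('xyz',o['eef_rot']).as_matrix();T[:3,3]=o['ee_pos']
        c['W']=T@c['T_tool_cam']
    else: c['W']=np.array(c['world_from_camera'])
    return c
def save(c,f): cv2.imwrite('pics/'+f,c['image'][:,:,::-1])
def ray(c,u,v):
    K=np.array(c['K']); d=np.array([(u-K[0,2])/K[0,0],-(v-K[1,2])/K[1,1],-1.])
    return c['W'][:3,3],c['W'][:3,:3]@d
def onz(c,u,v,z):
    o,d=ray(c,u,v); return o+d*(z-o[2])/d[2]
def cloud(c):
    K=np.array(c['K']);z=c['range_z'];v,u=np.mgrid[:z.shape[0],:z.shape[1]]
    P=np.stack([(u-K[0,2])/K[0,0]*z,-(v-K[1,2])/K[1,1]*z,-z],-1)
    P=P@c['W'][:3,:3].T+c['W'][:3,3]; P[z<=0]=np.nan
    return P
Z=dict(stick_a_mid=.005,stick_b_mid=.005,ink_open_mid=.014,ink_lidded_mid=.014,tin_mid=.009,stick_tray=0,ink_stand=0,tin_tray=0,bean_mid=.0125,round_box_mid=.015)
def find(c,names=Z,n=2):
    for k in names:
        for r in spot_point(k,c)[:n]:
            u,v=r['at'][0]*560,r['at'][1]*420
            print(k,round(r['p'],2),'px',int(u),int(v),'xy',onz(c,u,v,Z[k]).round(3)[:2])
E
cat > a.py <<'E'
from h import *
o=get_obs();print({k:np.round(v,3) for k,v in o.items()})
c=cam('top');save(c,'top0.png');find(c)
print(c['W'].round(3))
c=cam('scene');save(c,'scene0.png');print(c['W'].round(3)[:3,3])
E
python3 a.py
```

```text
pics
{'time_s': np.float64(0.0), 'qpos': array([ 1.149,  0.3  ,  1.522, -0.   ,  1.321, -0.067]), 'joint_vel': array([ 0.   , -0.001,  0.   ,  0.002,  0.001, -0.001]), 'tau': array([ 2.0000e-03, -5.3181e+01, -3.5275e+01,  7.1000e-02,  2.4000e-02,
       -0.0000e+00]), 'ee_pos': array([0.191, 0.515, 0.205]), 'eef_rot': array([-3.14 , -0.   ,  2.787]), 'force': array([ 0.536,  0.253, -0.116]), 'moment': array([-0.048,  0.008,  0.047]), 'grip_force': np.float64(0.0), 'grip_width': np.float64(0.094)}
stick_a_mid 0.55 px 239 247 xy [0.411 0.129]
stick_b_mid 0.55 px 373 251 xy [ 0.4   -0.209]
ink_open_mid 0.73 px 338 243 xy [ 0.421 -0.118]
ink_open_mid 0.23 px 157 198 xy [0.536 0.339]
ink_lidded_mid 0.58 px 285 243 xy [0.421 0.013]
ink_lidded_mid 0.26 px 375 250 xy [ 0.402 -0.212]
tin_mid 0.82 px 198 254 xy [0.392 0.232]
stick_tray 0.58 px 318 181 xy [ 0.584 -0.073]
stick_tray 0.2 px 374 251 xy [ 0.402 -0.213]
ink_stand 0.7 px 236 184 xy [0.575 0.141]
tin_tray 0.65 px 401 182 xy [ 0.58  -0.288]
bean_mid 0.61 px 150 254 xy [0.392 0.352]
bean_mid 0.47 px 199 254 xy [0.393 0.23 ]
round_box_mid 0.94 px 161 199 xy [0.533 0.328]
round_box_mid 0.67 px 195 255 xy [0.391 0.239]
[[-1.000e-03  9.880e-01 -1.550e-01  3.380e-01]
 [-1.000e+00 -0.000e+00  7.000e-03  3.200e-02]
 [ 7.000e-03  1.550e-01  9.880e-01  1.065e+00]
 [ 0.000e+00  0.000e+00  0.000e+00  1.000e+00]]
[-0.135 -0.649  0.479]
```

```bash
python3 -c "
import cv2
a=cv2.imread('pics/top0.png');cv2.imwrite('pics/top0c.png',cv2.resize(a[120:310,110:450],None,fx=2.35,fy=2.35,interpolation=cv2.INTER_CUBIC))"
```

```text
(no output)
```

View pics/top0c.png

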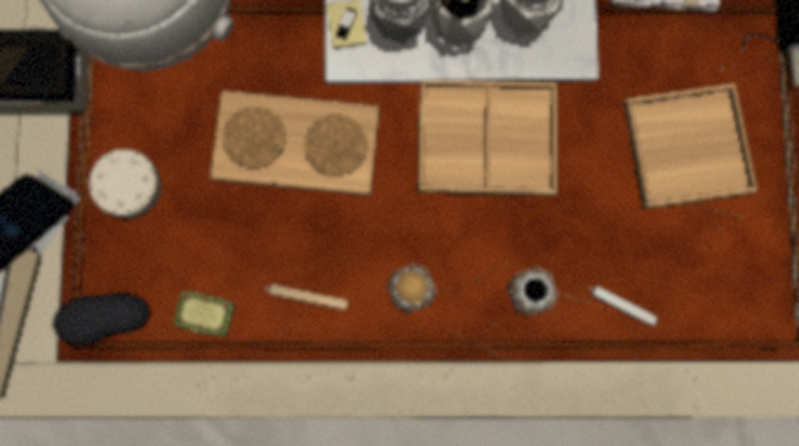

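View pics/scene0.png

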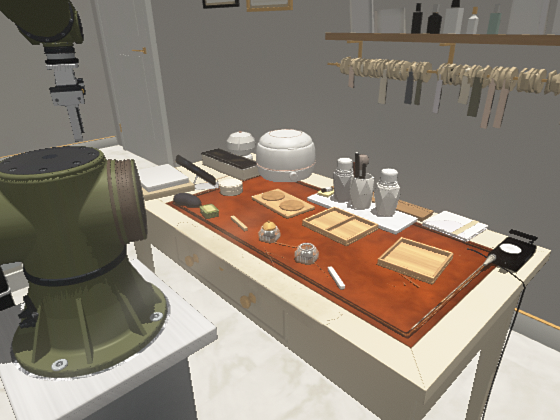

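The top crop shows, left to right at the front: bean, tin, tan stick, lidded ink, open ink and white stick. Behind them are the round box, ink stand, stick tray and tin tray. The networks agree, so next I measure the orientations.

```bash
cat > b.py <<'E'
from h import *
c=cam('top');im=c['image'];hsv=cv2.cvtColor(im,cv2.COLOR_RGB2HSV).astype(int)
leather=((hsv[...,0]<12)|(hsv[...,0]>172))&(hsv[...,1]>150)
m=(~leather).astype(np.uint8); m[:,:141]=0; m[270:]=0; m[:153]=0; m[:,440:]=0
m=cv2.morphologyEx(m,cv2.MORPH_OPEN,np.ones((2,2)))
n,l,s,ce=cv2.connectedComponentsWithStats(m)
for i in range(1,n):
    if s[i,4]<60: continue
    z=.013 if s[i,4]>1500 else .01
    ct=cv2.findContours((l==i).astype(np.uint8),cv2.RETR_EXTERNAL,2)[0][0]
    w=np.array([onz(c,*p[0],z)[:2] for p in ct],np.float32)
    r=cv2.minAreaRect(w*1000); b=cv2.boxPoints(r); e=[b[1]-b[0],b[2]-b[1]]; e=max(e,key=np.linalg.norm)
    print(s[i],np.round(r[0]),np.round(r[1]),'long axis deg',round(np.degrees(np.arctan2(e[1],e[0]))%180,1))
P=cloud(c)
for x in np.arange(.5,.9,.05):
    print(round(x,2),[int(1000*np.nanmax(np.append(P[(abs(P[...,0]-x-.025)<.025)&(abs(P[...,1]-y)<.025)][:,2],-1))) for y in np.arange(.4,-.45,-.05)])
E
python3 b.py
```

```text
[142 154   8  15 112] [635. 376.] [38. 18.] long axis deg 2.7
[ 249  154  116   50 3107] [588. -41.] [129. 299.] long axis deg 90.0
[ 377  156   56   54 2346] [ 578. -293.] [126. 128.] long axis deg 98.2
[ 200  159   73   45 2678] [581. 140.] [178. 103.] long axis deg 84.7
[146 184  34  30 761] [535. 326.] [80. 78.] long axis deg 28.3
[276 233  21  21 321] [421.  14.] [48. 47.] long axis deg 26.2
[327 235  22  20 330] [ 418. -117.] [48. 51.] long axis deg 107.1
[224 242  35  11 180] [413. 126.] [89. 14.] long axis deg 78.7
[362 242  29  18 195] [ 403. -214.] [79. 16.] long axis deg 63.0
[184 244  27  21 416] [395. 235.] [62. 43.] long axis deg 77.8
[142 246  32  22 535] [390. 335.] [50. 79.] long axis deg 95.2
0.5 [50, 36, 35, 12, 14, 15, 17, 16, 21, 20, 22, 21, 6, 21, 22, 21, 8]
0.55 [16, 36, 36, 14, 19, 19, 20, 18, 21, 20, 11, 21, 7, 22, 12, 22, 8]
0.6 [51, 47, 6, 14, 20, 18, 19, 16, 23, 20, 21, 23, 18, 21, 22, 21, 24]
0.65 [124, 150, 151, 143, 49, 6, 32, 128, 125, 173, 96, 72, 19, 6, 7, 20, 40]
0.7 [147, 153, 154, 152, 132, 7, 34, 135, 158, 159, 136, 133, 17, 16, 17, 14, 42]
0.75 [147, 153, 155, 153, 132, 5, 34, 31, 32, 20, 91, 21, 22, 17, 18, 16, 48]
0.8 [136, 152, 154, 150, 105, 5, 34, 33, 33, 22, 20, 21, 20, 17, 17, 15, 41]
0.85 [-1000, -1000, -1000, -1000, -1000, -1000, -1000, -1000, -1000, -1000, -1000, -1000, 14, 13, 12, 10, -1000]
```

```bash
cat > d.py <<'E'
# how far: x y z(TCP) yaw_deg -> turn needed, then shift in the frame after that turn
from h import *
import sys
def far(x,y,z,yaw):
    o=get_obs();p=np.array(o['ee_pos']);e=np.degrees(o['eef_rot'])
    q=np.array(o['qpos'])
    t=(e[2]-yaw+180)%360-180
    a=np.radians(yaw); d=np.array([x,y,z])-p
    s=[d[0]*np.cos(a)+d[1]*np.sin(a), d[0]*np.sin(a)-d[1]*np.cos(a), -d[2]]
    print('t',round(float(o['time_s']),2),'pos',p.round(4),'rpy',e.round(1),'q6',round(q[5],2),'width',round(float(o['grip_width']),4),'gf',round(float(o['grip_force']),1))
    print('turn about tool z',round(t,1),' then shift mm',np.round(np.array(s)*1000,1))
if __name__=="__main__": far(*map(float,sys.argv[1:]))
E
python3 d.py .412 .127 .205 79; python3 -c "
from h import *
print(cam('wrist')['T_tool_cam'].round(3))"
```

```text
t 0.65 pos [0.1911 0.5157 0.2054] rpy [180.   -0.  159.7] q6 -0.07 width 0.0943 gf 0.0
turn about tool z 80.7  then shift mm [-339.4  291.     0.4]
[[-0.001  0.971  0.241  0.069]
 [ 1.     0.001  0.     0.   ]
 [ 0.     0.241 -0.971 -0.179]
 [ 0.     0.     0.     1.   ]]
```

Request:
{"fn": "jog_arm", "kwargs": {"rows": [[[0,0,0],6.7,0.05],[[0,0,0],6.7,0.05],[[0,0,0],6.7,0.05],[[0,0,0],6.7,0.05],[[0,0,0],6.7,0.05],[[0,0,0],6.7,0.05],[[0,0,0],6.7,0.05],[[0,0,0],6.7,0.05],[[0,0,0],6.7,0.05],[[0,0,0],6.7,0.05],[[0,0,0],6.7,0.05],[[0,0,0],6.7,0.05]]}}

```text
time_s: 1.7
ee_pos: [0.191, 0.5157, 0.2055]
eef_rot: [-3.142, -0.0, 1.378]
force: [0.5, 0.4, -0.4]
grip_width: 0.0501
grip_force: 0.0
```

Request:
{"fn": "jog_arm", "kwargs": {"rows": [[[-0.0283,0.0243,0],0,0.05],[[-0.0283,0.0243,0],0,0.05],[[-0.0283,0.0243,0],0,0.05],[[-0.0283,0.0243,0],0,0.05],[[-0.0283,0.0243,0],0,0.05],[[-0.0283,0.0243,0],0,0.05],[[-0.0283,0.0243,0],0,0.05],[[-0.0283,0.0243,0],0,0.05],[[-0.0283,0.0243,0],0,0.05],[[-0.0283,0.0243,0],0,0.05],[[-0.0283,0.0243,0],0,0.05],[[-0.0283,0.0243,0],0,0.05]]}}

```text
time_s: 2.7
ee_pos: [0.4149, 0.126, 0.2058]
eef_rot: [3.141, -0.0, 1.384]
force: [0.3, -0.4, -0.0]
grip_width: 0.0501
grip_force: 0.0
```

```bash
cat > w.py <<'E'
# wrist look: w.py file name z -> network point + leather-segmented rectangles at height z
from h import *
import sys
f,name,z=sys.argv[1],sys.argv[2],float(sys.argv[3])
c=cam('wrist');save(c,f);find(c,[name])
hsv=cv2.cvtColor(c['image'],cv2.COLOR_RGB2HSV).astype(int)
m=(~(((hsv[...,0]<12)|(hsv[...,0]>172))&(hsv[...,1]>150))).astype(np.uint8)
m=cv2.morphologyEx(m,cv2.MORPH_OPEN,np.ones((5,5)))
n,l,s,ce=cv2.connectedComponentsWithStats(m)
for i in range(1,n):
    if s[i,4]<800: continue
    ct=cv2.findContours((l==i).astype(np.uint8),cv2.RETR_EXTERNAL,2)[0][0]
    w=np.array([onz(c,*p[0],z)[:2] for p in ct],np.float32)
    r=cv2.minAreaRect(w*1000); b=cv2.boxPoints(r); e=[b[1]-b[0],b[2]-b[1]]; e=max(e,key=np.linalg.norm)
    print(s[i],np.round(r[0],1),np.round(r[1]),'long axis deg',round(np.degrees(np.arctan2(e[1],e[0]))%180,1))
E
python3 w.py w1.png stick_a_mid .008; python3 d.py .412 .127 .205 79
```

```text
stick_a_mid 0.68 px 282 186 xy [0.418 0.125]
stick_a_mid 0.22 px 241 79 xy [0.4   0.235]
[     0      0    560    420 144296] [404.8  72.6] [452. 664.] long axis deg 169.2
[  395    39   113   199 20268] [587.3 136.7] [187. 106.] long axis deg 84.1
[ 275  145   18   89 1316] [418.9 122. ] [91. 18.] long axis deg 79.0
t 2.8 pos [0.4161 0.1242 0.2055] rpy [180.   0.  79.] q6 0.4 width 0.0497 gf 0.0
turn about tool z -0.0  then shift mm [ 1.9 -4.5  0.5]
```

View pics/w1.png

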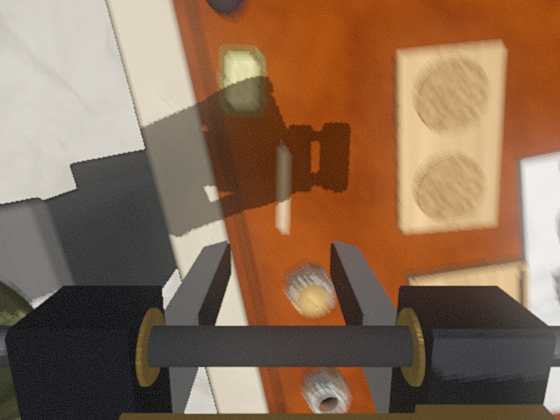

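The wrist view shows the tan stick at pixel (284,190), running between rows 145 and 235. It sits centred under the fingers, so I descend and grip.

Request:
{"fn": "jog_arm", "kwargs": {"rows": [[[0,0,0.034],0,0.05],[[0,0,0.034],0,0.05],[[0,0,0.034],0,0.05],[[0,0,0.034],0,0.05],[[0,0,0.034],0,0.05],[[0,0,0.022],0,0.05],[[0,0,0.01],0,0.05],[[0,0,0],0,0.05],[[0,0,0],0,0.0],[[0,0,0],0,0.0],[[0,0,0],0,0.0],[[0,0,0],0,0.0]], "squeeze": 12}}

```text
time_s: 3.8
ee_pos: [0.4149, 0.1279, 0.0045]
eef_rot: [3.14, -0.001, 1.384]
force: [0.4, 0.1, -0.2]
grip_width: 0.0268
grip_force: 0.0
```

```bash
python3 d.py .584 -.037 .1 0;python3 d.py .584 -.037 .1 180
```

```text
t 3.8 pos [0.4149 0.1279 0.0045] rpy [179.9  -0.   79.3] q6 0.4 width 0.0268 gf 0.0
turn about tool z 79.3  then shift mm [169.1 164.9 -95.5]
t 3.8 pos [0.4149 0.1279 0.0045] rpy [179.9  -0.   79.3] q6 0.4 width 0.0268 gf 0.0
turn about tool z -100.7  then shift mm [-169.1 -164.9  -95.5]
```

Request:
{"fn": "jog_arm", "kwargs": {"rows": [[[0,0,0],0,0.0],[[0,0,0],0,0.0],[[0,0,0],0,0.0],[[0,0,0],0,0.0],[[0,0,-0.025],0,0.0],[[0,0,-0.025],0,0.0],[[0,0,-0.025],0,0.0],[[0,0,-0.02],0,0.0],[[0,0,0],7,0.0],[[0,0,0],7,0.0],[[0,0,0],7,0.0],[[0,0,0],7,0.0]]}}

```text
time_s: 4.8
ee_pos: [0.4143, 0.1278, 0.0985]
eef_rot: [3.142, -0.0, 0.889]
force: [-0.0, -0.6, -0.4]
grip_width: 0.0094
grip_force: 12.0
```

Request:
{"fn": "jog_arm", "kwargs": {"rows": [[[0,0,0],7,0.0],[[0,0,0],7,0.0],[[0,0,0],7,0.0],[[0,0,0],7,0.0],[[0,0,0],7,0.0],[[0,0,0],7,0.0],[[0,0,0],7,0.0],[[0,0,0],2.3,0.0],[[0,0,0],0,0.0]]}}

```text
time_s: 5.55
ee_pos: [0.4142, 0.1278, 0.0983]
eef_rot: [3.142, 0.0, -0.003]
force: [0.1, -0.3, -0.5]
grip_width: 0.0098
grip_force: 12.0
```

```bash
python3 d.py .584 -.037 .1 0; cat > t.py <<'E'
from h import *
c=cam('scene');find(c,['stick_tray','ink_stand','tin_tray'],1)
c=cam('wrist');find(c,['stick_tray','ink_stand','tin_tray','stick_a_mid'],1);save(c,'w2.png')
E
python3 t.py
```

```text
t 5.55 pos [0.4142 0.1278 0.0983] rpy [ 1.8e+02  0.0e+00 -1.0e-01] q6 1.79 width 0.0098 gf 12.0
turn about tool z -0.1  then shift mm [169.8 164.8  -1.7]
stick_tray 0.93 px 336 230 xy [ 0.572 -0.075]
ink_stand 0.7 px 283 205 xy [0.58  0.133]
tin_tray 0.61 px 416 258 xy [ 0.595 -0.286]
stick_a_mid 0.73 px 281 265 xy [0.373 0.127]
```

View pics/w2.png

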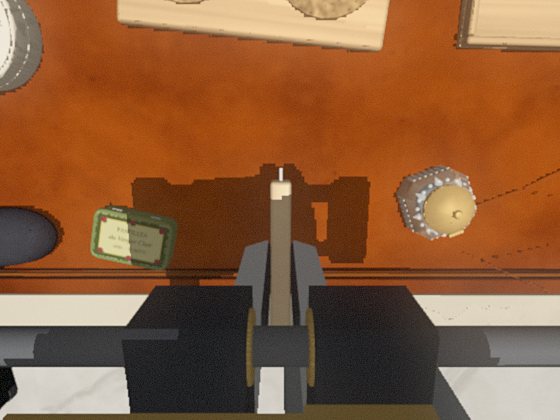

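The stick is held, with its wick forward at (281,175). The lidded inkwell is visible at (437,202). I carry the stick to the left lane and look there.

Request:
{"fn": "jog_arm", "kwargs": {"rows": [[[0.017,0.0165,0],0,0.0],[[0.017,0.0165,0],0,0.0],[[0.017,0.0165,0],0,0.0],[[0.017,0.0165,0],0,0.0],[[0.017,0.0165,0],0,0.0],[[0.017,0.0165,0],0,0.0],[[0.017,0.0165,0],0,0.0],[[0.017,0.0165,0],0,0.0],[[0.017,0.0165,0],0,0.0],[[0.017,0.0165,0],0,0.0],[[0,0,0],0,0.0]]}}

```text
time_s: 6.92
ee_pos: [0.5861, -0.0398, 0.0982]
eef_rot: [3.141, -0.001, -0.002]
force: [-0.1, 0.4, 0.0]
grip_width: 0.0097
grip_force: 12.0
```

```bash
python3 d.py .584 -.037 .01 0; python3 - <<'E'
from h import *
c=cam('wrist');save(c,'w3.png')
for p in [(280,182),(281,195)]: print(onz(c,*p,.105))
W=c['W'];K=np.array(c['K']);print(W.round(3)[:3,3],K.round(1).tolist())
find(c,['stick_tray'])
E
```

```text
t 6.92 pos [ 0.5861 -0.0398  0.0982] rpy [ 1.8e+02 -0.0e+00 -1.0e-01] q6 1.44 width 0.0097 gf 12.0
turn about tool z -0.1  then shift mm [-2.1 -2.8 88.2]
[ 0.62718919 -0.0400128   0.105     ]
[ 0.62107875 -0.0404563   0.105     ]
[ 0.656 -0.04   0.277] [[377.5, 0.0, 280.1], [0.0, 377.5, 209.9], [0.0, 0.0, 1.0]]
stick_tray 0.6 px 318 205 xy [ 0.591 -0.069]
```

View pics/w3.png

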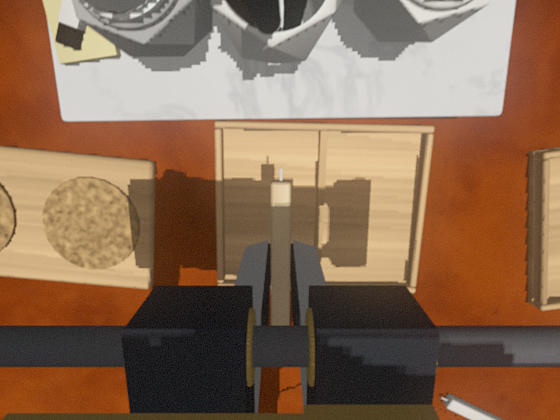

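```bash
python3 - <<'E'
from h import *
c=cam('wrist')
for p in [(216,125),(433,128),(411,289),(218,283)]: print(onz(c,*p,.016).round(4))
E
```

```text
[0.649  0.0053 0.016 ]
[ 0.6466 -0.141   0.016 ]
[ 0.5286 -0.1358  0.016 ]
[0.5338 0.0088 0.016 ]
```

Tray corners in the wrist picture are (216,125), (433,128), (411,289) and (218,283). That puts the tray centre near (.588,-.067) with yaw about -2°. I shift 7 mm to the left, lower and release.

Request:
{"fn": "jog_arm", "kwargs": {"rows": [[[0.002,-0.0075,0],1.8,0.0],[[0,0,0.025],0,0.0],[[0,0,0.025],0,0.0],[[0,0,0.02],0,0.0],[[0,0,0.012],0,0.0],[[0,0,0.0055],0,0.0],[[0,0,0],0,0.0],[[0,0,0],0,0.024],[[0,0,0],0,0.024],[[0,0,0],0,0.024],[[0,0,-0.02],0,0.024],[[0,0,-0.035],0,0.024]]}}

```text
time_s: 8.07
ee_pos: [0.5846, -0.0296, 0.0641]
eef_rot: [-3.141, 0.005, -0.032]
force: [-0.2, -0.5, -0.2]
grip_width: 0.0238
grip_force: 0.0
```

Request:
{"fn": "jog_arm", "kwargs": {"rows": [[[0,0,-0.04],0,0.05],[[0,0,-0.04],0,0.05],[[0,0,-0.02],0,0.05],[[0,0,0],0,0.05]]}}

```text
time_s: 8.4
ee_pos: [0.5882, -0.03, 0.1722]
eef_rot: [3.141, -0.009, -0.032]
force: [0.3, -0.7, -0.0]
grip_width: 0.0469
grip_force: 0.0
```

```bash
python3 d.py .405 -.214 .165 63; python3 - <<'E'
from h import *
c=cam('wrist');save(c,'w4.png');find(c,['stick_a_mid','stick_b_mid','stick_tray'])
E
```

```text
t 8.4 pos [ 0.5882 -0.03    0.1722] rpy [180.   -0.5  -1.8] q6 1.49 width 0.0469 gf 0.0
turn about tool z -64.8  then shift mm [-247.1  -79.7    7.2]
stick_a_mid 0.71 px 278 199 xy [ 0.585 -0.029]
stick_tray 0.77 px 319 189 xy [ 0.592 -0.067]
```

View pics/w4.png

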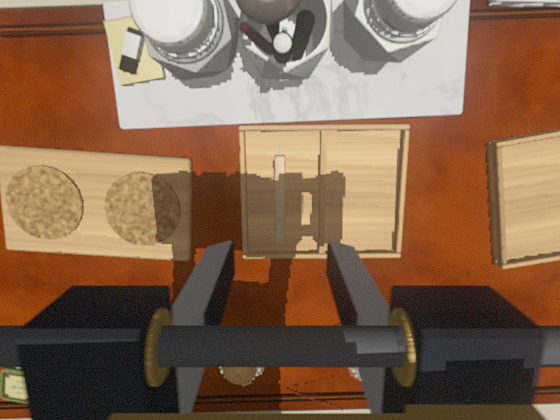

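Stick a lies flat in the left lane, at column 279 and rows 155–245. Next is stick b.

Request:
{"fn": "jog_arm", "kwargs": {"rows": [[[0,0,0],-6.5,0.05],[[0,0,0],-6.5,0.05],[[0,0,0],-6.5,0.05],[[0,0,0],-6.5,0.05],[[0,0,0],-6.5,0.05],[[0,0,0],-6.5,0.05],[[0,0,0],-6.5,0.05],[[0,0,0],-6.5,0.05],[[0,0,0],-6.5,0.05],[[0,0,0],-6.3,0.05]]}}

```text
time_s: 9.43
ee_pos: [0.5857, -0.0298, 0.1643]
eef_rot: [-3.139, 0.001, 1.105]
force: [1.0, 0.5, -0.1]
grip_width: 0.05
grip_force: 0.0
```

Request:
{"fn": "jog_arm", "kwargs": {"rows": [[[-0.031,-0.01,0.001],0,0.05],[[-0.031,-0.01,0.001],0,0.05],[[-0.031,-0.01,0.001],0,0.05],[[-0.031,-0.01,0.001],0,0.05],[[-0.031,-0.01,0.001],0,0.05],[[-0.031,-0.01,0.001],0,0.05],[[-0.031,-0.01,0.001],0,0.05],[[-0.03,-0.01,0.001],0,0.05],[[0,0,0],0,0.05],[[0,0,0],0,0.05]]}}

```text
time_s: 10.27
ee_pos: [0.4017, -0.214, 0.1571]
eef_rot: [-3.14, -0.0, 1.096]
force: [0.2, -0.0, 0.3]
grip_width: 0.0497
grip_force: 0.0
```

```bash
python3 w.py w5.png stick_b_mid .008; python3 d.py .409 -.216 .004 63
```

```text
stick_b_mid 0.87 px 283 194 xy [ 0.406 -0.214]
[     0      0    560    420 125332] [ 383.8 -247.4] [394. 579.] long axis deg 152.8
[ 353    0  124   51 3462] [ 560.4 -138. ] [37. 97.] long axis deg 152.7
[ 212   47   65   69 3367] [ 420.6 -114. ] [50. 51.] long axis deg 109.4
[  404    81   156   194 19213] [ 582.1 -292.1] [129. 132.] long axis deg 98.0
[ 277  153   14   82 1036] [ 406.  -213.3] [73. 11.] long axis deg 62.1
t 10.37 pos [ 0.4029 -0.2131  0.1574] rpy [-179.9   -0.    63. ] q6 -0.1 width 0.05 gf 0.0
turn about tool z -0.0  then shift mm [1.000e-01 6.700e+00 1.534e+02]
```

View pics/w5.png

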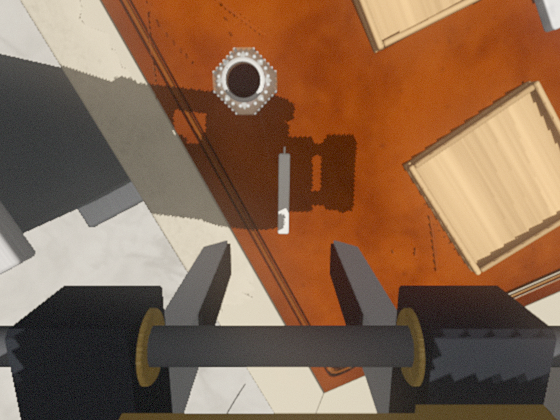

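Request:
{"fn": "jog_arm", "kwargs": {"rows": [[[0,0.003,0.025],0,0.05],[[0,0,0.035],0,0.05],[[0,0,0.035],0,0.05],[[0,0,0.035],0,0.05],[[0,0,0.018],0,0.05],[[0,0,0.005],0,0.05],[[0,0,0],0,0.05],[[0,0,0],0,0.0],[[0,0,0],0,0.0],[[0,0,0],0,0.0],[[0,0,0],0,0.0],[[0,0,0],0,0.0]]}}

```text
time_s: 11.37
ee_pos: [0.4058, -0.215, 0.0056]
eef_rot: [3.14, 0.0, 1.099]
force: [0.6, -0.9, -0.0]
grip_width: 0.0201
grip_force: 0.0
```

Request:
{"fn": "jog_arm", "kwargs": {"rows": [[[0,0,0],0,0.0],[[0,0,0],0,0.0],[[0,0,0],0,0.0],[[0,0,-0.025],0,0.0],[[0,0,-0.025],0,0.0],[[0,0,-0.025],0,0.0],[[0,0,-0.02],5,0.0],[[0,0,0],7,0.0],[[0,0,0],7,0.0],[[0,0,0],7,0.0],[[0,0,0],7,0.0],[[0,0,0],7,0.0]]}}

```text
time_s: 12.37
ee_pos: [0.4054, -0.2148, 0.0999]
eef_rot: [-3.141, 0.0, 0.395]
force: [-0.0, -0.6, -0.1]
grip_width: 0.0093
grip_force: 12.0
```

Request:
{"fn": "jog_arm", "kwargs": {"rows": [[[0,0,0],7,0.0],[[0,0,0],7,0.0],[[0,0,0],6,0.0],[[0,0,0],4.5,0.0],[[0,0,0],0,0.0]]}}

```text
time_s: 12.78
ee_pos: [0.4053, -0.2148, 0.0999]
eef_rot: [-3.141, 0.0, -0.031]
force: [-0.3, 0.2, 0.0]
grip_width: 0.0095
grip_force: 12.0
```

```bash
python3 d.py .590 -.104 .1 -2
```

```text
t 12.78 pos [ 0.4053 -0.2148  0.0999] rpy [-180.     0.    -1.7] q6 1.03 width 0.0095 gf 12.0
turn about tool z 0.3  then shift mm [ 1.807e+02 -1.172e+02 -1.000e-01]
```

Request:
{"fn": "jog_arm", "kwargs": {"rows": [[[0.018,-0.0117,0],0,0.0],[[0.018,-0.0117,0],0,0.0],[[0.018,-0.0117,0],0,0.0],[[0.018,-0.0117,0],0,0.0],[[0.018,-0.0117,0],0,0.0],[[0.018,-0.0117,0],0,0.0],[[0.018,-0.0117,0],0,0.0],[[0.018,-0.0117,0],0,0.0],[[0.018,-0.0117,0],0,0.0],[[0.018,-0.0117,0],0,0.0],[[0,0,0],0,0.0],[[0,0,0],0,0.0]]}}

```text
time_s: 13.78
ee_pos: [0.5885, -0.1022, 0.0994]
eef_rot: [-3.141, 0.001, -0.023]
force: [-0.4, 0.2, -1.0]
grip_width: 0.0096
grip_force: 12.0
```

```bash
python3 d.py .587 -.103 .0115 -2; python3 - <<'E'
from h import *
c=cam('wrist');save(c,'w6.png')
E
```

```text
t 13.78 pos [ 0.5885 -0.1022  0.0994] rpy [-1.8e+02  1.0e-01 -1.3e+00] q6 1.36 width 0.0096 gf 12.0
turn about tool z 0.7  then shift mm [-1.5  0.9 87.9]
```

View pics/w6.png

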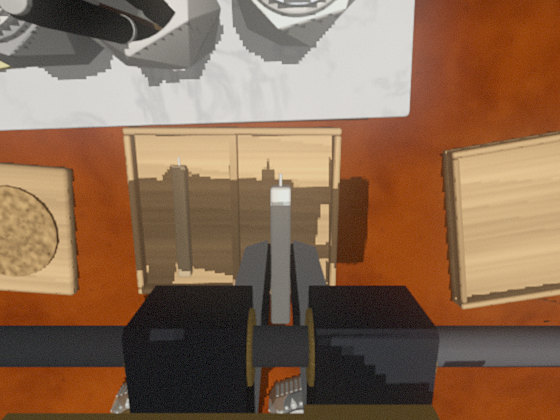

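The white stick at (281,187) is centred over the right lane, which spans columns 238–331. I lower it and release.

Request:
{"fn": "jog_arm", "kwargs": {"rows": [[[0,0.001,0.02],0.7,0.0],[[0,0,0.025],0,0.0],[[0,0,0.022],0,0.0],[[0,0,0.014],0,0.0],[[0,0,0.0065],0,0.0],[[0,0,0],0,0.0],[[0,0,0],0,0.024],[[0,0,0],0,0.024],[[0,0,0],0,0.024],[[0,0,-0.02],0,0.024],[[0,0,-0.035],0,0.024],[[0,0,-0.04],0,0.05]]}}

```text
time_s: 14.83
ee_pos: [0.5875, -0.1035, 0.1077]
eef_rot: [-3.141, 0.003, -0.039]
force: [-0.2, -0.3, 0.1]
grip_width: 0.0279
grip_force: 0.0
```

```bash
python3 d.py .42 -.115 .205 0;python3 d.py .42 -.115 .205 20
```

```text
t 14.83 pos [ 0.5875 -0.1035  0.1077] rpy [-180.     0.2   -2.2] q6 1.37 width 0.0279 gf 0.0
turn about tool z -2.2  then shift mm [-167.5   11.5  -97.3]
t 14.83 pos [ 0.5875 -0.1035  0.1077] rpy [-180.     0.2   -2.2] q6 1.37 width 0.0279 gf 0.0
turn about tool z -22.2  then shift mm [-161.4  -46.5  -97.3]
```

Request:
{"fn": "jog_arm", "kwargs": {"rows": [[[0,0,-0.025],0,0.094],[[-0.01,0.001,-0.025],-2,0.094],[[-0.025,0.002,-0.02],0,0.094],[[-0.027,0.002,-0.013],0,0.094],[[-0.027,0.002,-0.013],0,0.094],[[-0.027,0.002,0],0,0.094],[[-0.027,0.001,0],0,0.094],[[-0.0245,0.001,0],0,0.094],[[0,0,0],0,0.094],[[0,0,0],0,0.094]]}}

```text
time_s: 15.67
ee_pos: [0.4208, -0.1138, 0.2046]
eef_rot: [3.141, -0.002, -0.005]
force: [-0.5, 0.4, -0.7]
grip_width: 0.0928
grip_force: 0.0
```

```bash
python3 d.py .42 -.115 .205 0; python3 w.py w7.png ink_open_mid .025; python3 - <<'E'
import cv2
a=cv2.imread('pics/w7.png');cv2.imwrite('pics/w7c.png',cv2.resize(a[130:250,180:360],None,fx=4,fy=4,interpolation=cv2.INTER_CUBIC))
E
```

```text
t 15.67 pos [ 0.4208 -0.1138  0.2046] rpy [ 1.8e+02 -1.0e-01 -3.0e-01] q6 1.23 width 0.0928 gf 0.0
turn about tool z -0.3  then shift mm [-0.8  1.2 -0.4]
ink_open_mid 0.74 px 279 187 xy [ 0.423 -0.113]
ink_open_mid 0.38 px 1 12 xy [0.583 0.133]
[   0    0   98   79 7319] [561.5  89.6] [87. 65.] long axis deg 84.2
[  143     0   171    79 12898] [557.2 -69.7] [147.  64.] long axis deg 89.7
[  402     0   146    94 12053] [ 557.3 -286.6] [ 79. 125.] long axis deg 97.6
[  74  159  107   63 3638] [423.5  35.6] [ 50. 107.] long axis deg 98.6
[ 255  163   53   53 1959] [ 423.1 -114.8] [49. 48.] long axis deg 18.1
[    0   233   560   187 94160] [ 269.3 -112.9] [632. 220.] long axis deg 89.6
```

View pics/w7c.png

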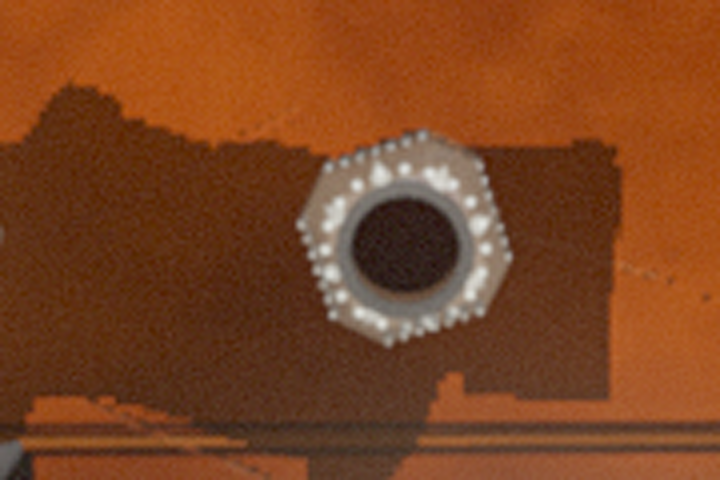

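The octagon's long dotted flats, for example (325,168)–(422,133) in the crop, give a body yaw of about 18.5°. I turn and grasp.

Request:
{"fn": "jog_arm", "kwargs": {"rows": [[[0,0,0],-6.3,0.08],[[0,0,0],-6.3,0.08],[[0.002,0,0.015],-6.2,0.08],[[0,0,0.035],0,0.08],[[0,0,0.038],0,0.08],[[0,0,0.038],0,0.08],[[0,0,0.038],0,0.08],[[0,0,0.025],0,0.08],[[0,0,0.012],0,0.08],[[0,0,0],0,0.08],[[0,0,0],0,0.03],[[0,0,0],0,0.03]], "squeeze": 20}}

```text
time_s: 16.77
ee_pos: [0.4235, -0.1131, 0.002]
eef_rot: [-3.141, 0.0, 0.325]
force: [0.8, -0.2, 0.8]
grip_width: 0.07
grip_force: 0.0
```

Request:
{"fn": "jog_arm", "kwargs": {"rows": [[[0,0,0],0,0.03],[[0,0,0],0,0.03],[[0,0,0],0,0.03],[[0,0,0],0,0.03],[[0,0,0],0,0.03]]}}

```text
time_s: 17.18
ee_pos: [0.423, -0.1133, 0.0025]
eef_rot: [3.141, -0.0, 0.324]
force: [0.6, -0.5, -1.0]
grip_width: 0.0453
grip_force: 20.0
```

```bash
python3 d.py .577 .094 .1 18.5
```

```text
t 17.18 pos [ 0.423  -0.1133  0.0025] rpy [180.   -0.   18.6] q6 0.9 width 0.0453 gf 20.0
turn about tool z 0.1  then shift mm [ 211.8 -147.7  -97.5]
```

Request:
{"fn": "jog_arm", "kwargs": {"rows": [[[0,0,-0.02],0,0.03],[[0,0,-0.03],0,0.03],[[0,0,-0.03],0,0.03],[[0,0,-0.03],0,0.03],[[0.01,-0.008,-0.01],0,0.03],[[0.025,-0.017,0],0,0.03],[[0.025,-0.017,0],0,0.03],[[0.03,-0.021,0],0,0.03],[[0.03,-0.021,0],0,0.03],[[0.03,-0.021,0],0,0.03],[[0.025,-0.018,0],0,0.03],[[0.015,-0.01,0],0,0.03]]}}

```text
time_s: 18.18
ee_pos: [0.5616, 0.076, 0.1221]
eef_rot: [-3.141, 0.0, 0.326]
force: [0.4, -0.8, -1.5]
grip_width: 0.0455
grip_force: 20.0
```

Request:
{"fn": "jog_arm", "kwargs": {"rows": [[[0.012,-0.008,0],0,0.03],[[0.01,-0.007,0],0,0.03],[[0,0,0],0,0.03],[[0,0,0],0,0.03]]}}

```text
time_s: 18.52
ee_pos: [0.5764, 0.0946, 0.122]
eef_rot: [-3.141, 0.001, 0.325]
force: [-1.0, -0.3, -0.6]
grip_width: 0.045
grip_force: 20.0
```

```bash
python3 - <<'E'
from h import *
c=cam('wrist');save(c,'w8.png');find(c,['ink_stand','ink_open_mid'],1)
E
python3 d.py .577 .094 .016 18.5
```

```text
ink_stand 0.93 px 226 174 xy [0.586 0.143]
ink_open_mid 0.85 px 280 273 xy [0.525 0.077]
t 18.67 pos [0.5763 0.0939 0.1224] rpy [180.    0.   18.5] q6 1.35 width 0.0452 gf 20.0
turn about tool z 0.0  then shift mm [7.000e-01 1.000e-01 1.064e+02]
```

View pics/w8.png

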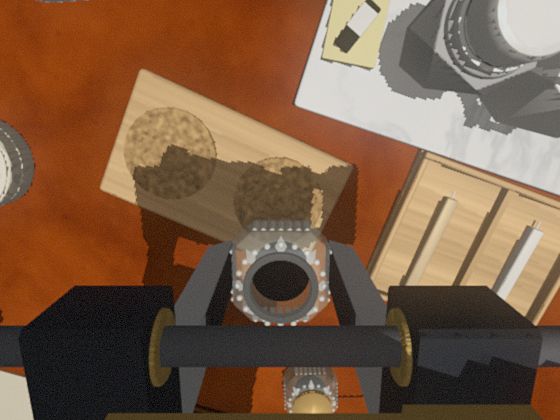

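```bash
python3 - <<'E'
from h import *
c=cam('wrist')
for p in [(170,153),(279,202),(124,153),(216,153),(170,107),(170,199)]: print(p,onz(c,*p,.013).round(4)[:2])
for p in [(142,69),(356,165),(100,188)]: print(p,onz(c,*p,.010).round(4)[:2])
c=cam('top')
g=cv2.cvtColor(c['image'],cv2.COLOR_RGB2HSV).astype(int)
m=(g[...,2]<150)&(g[...,0]>11);mm=np.zeros(m.shape,np.uint8);mm[163:200,203:240]=m[163:200,203:240]
v,u=np.nonzero(mm);print('top left pad',u.mean(),v.mean(),mm.sum(),onz(c,u.mean(),v.mean(),.013))
E
```

```text
(170, 153) [0.5911 0.1864]
(279, 202) [0.5812 0.096 ]
(124, 153) [0.5801 0.2195]
(216, 153) [0.6021 0.1533]
(170, 107) [0.6238 0.1948]
(170, 199) [0.5565 0.1775]
(142, 69) [0.643  0.2216]
(356, 165) [0.6271 0.0487]
(100, 188) [0.5468 0.2323]
top left pad 221.4254143646409 181.3954222573007 1267 [0.58012918 0.17823494 0.013     ]
```

The pads appear at (170,153) and (279,202) in the wrist picture, and the inkwell is held upright. I shift 4 mm forward and set it down.

Request:
{"fn": "jog_arm", "kwargs": {"rows": [[[0.004,-0.0005,0.01],0,0.03],[[0,0,0.025],0,0.03],[[0,0,0.025],0,0.03],[[0,0,0.022],0,0.03],[[0,0,0.014],0,0.03],[[0,0,0.007],0,0.03],[[0,0,0.003],0,0.03],[[0,0,0],0,0.03],[[0,0,0],0,0.03]]}}

```text
time_s: 19.52
ee_pos: [0.5808, 0.0963, 0.0169]
eef_rot: [3.141, -0.001, 0.324]
force: [0.3, 0.3, -1.2]
grip_width: 0.0454
grip_force: 20.0
```

Request:
{"fn": "jog_arm", "kwargs": {"rows": [[[0,0,0],0,0.06],[[0,0,0],0,0.06],[[0,0,0],0,0.06],[[0,0,0],0,0.06],[[0,0,-0.01],0,0.06],[[0,0,-0.025],0,0.06],[[0,0,-0.035],0,0.06],[[0,0,-0.04],0,0.06],[[0,0,-0.04],0,0.06],[[0,0,-0.03],0,0.06],[[0,0,0],0,0.06],[[0,0,0],0,0.06]]}}

```text
time_s: 20.52
ee_pos: [0.5808, 0.0964, 0.1987]
eef_rot: [3.141, -0.004, 0.324]
force: [0.4, -0.2, -1.0]
grip_width: 0.0596
grip_force: 0.0
```

```bash
python3 - <<'E'
from h import *
c=cam('wrist');save(c,'w9.png')
cv2.imwrite('pics/w9c.png',cv2.resize(c['image'][90:270,120:400,::-1],None,fx=2.5,fy=2.5))
find(c,['ink_stand','ink_open_mid','ink_lidded_mid'],1)
E
python3 d.py .421 .013 .2 18.5
```

```text
ink_stand 0.62 px 234 169 xy [0.585 0.146]
ink_open_mid 0.79 px 278 193 xy [0.578 0.096]
t 20.72 pos [0.5797 0.0963 0.1951] rpy [-1.80e+02  1.00e-01  1.86e+01] q6 1.35 width 0.0602 gf 0.0
turn about tool z 0.1  then shift mm [-177.    28.6   -4.9]
```

View pics/w9c.png

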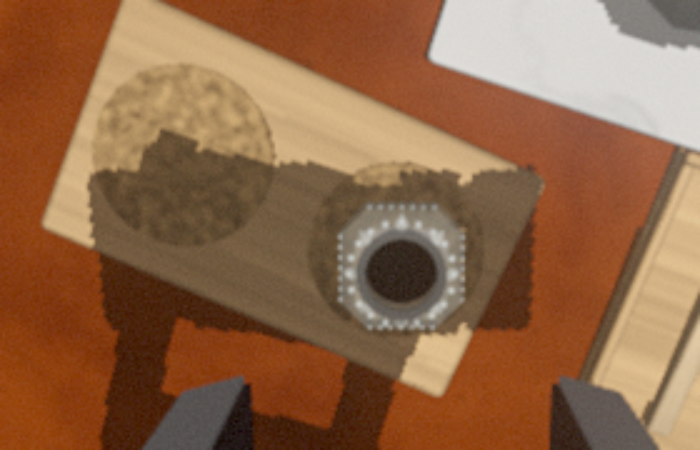

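The open inkwell stands upright on the right pad: inkwell at (402,267) and pad centre about (395,248) in the crop, so within about 3 mm after parallax. Next is the lidded one.

Request:
{"fn": "jog_arm", "kwargs": {"rows": [[[-0.022,0.0036,0],0,0.08],[[-0.022,0.0036,0],0,0.08],[[-0.022,0.0036,0],0,0.08],[[-0.022,0.0036,0],0,0.08],[[-0.022,0.0036,0],0,0.08],[[-0.022,0.0036,0],0,0.08],[[-0.022,0.0036,0],0,0.08],[[-0.022,0.0036,0],0,0.08],[[0,0,0],0,0.08],[[0,0,0],0,0.08]]}}

```text
time_s: 21.55
ee_pos: [0.4223, 0.0127, 0.1962]
eef_rot: [-3.141, 0.0, 0.323]
force: [0.7, 0.2, 0.5]
grip_width: 0.0801
grip_force: 0.0
```

```bash
python3 w.py w10.png ink_lidded_mid .025; python3 d.py .42 .012 .2 18.5; python3 - <<'E'
import cv2
a=cv2.imread('pics/w10.png');cv2.imwrite('pics/w10c.png',cv2.resize(a[130:250,180:360],None,fx=4,fy=4,interpolation=cv2.INTER_CUBIC))
E
```

```text
ink_lidded_mid 0.88 px 277 186 xy [0.426 0.016]
[ 130    0  165   66 5850] [536.5 110.8] [ 51. 138.] long axis deg 108.5
[  322     0   238   138 20542] [589.4 -75.4] [169. 129.] long axis deg 89.3
[  11   91   78   83 3975] [414.  226.7] [65. 70.] long axis deg 166.1
[519 140  41  47 922] [ 525.6 -209.1] [33. 50.] long axis deg 91.1
[ 343  153   44   44 1005] [464.9 -55.3] [39. 40.] long axis deg 119.3
[ 254  162   50   51 2252] [427.   15.6] [48. 47.] long axis deg 18.5
[    0   174   560   246 96159] [309.9 -24.4] [273. 619.] long axis deg 108.5
t 21.65 pos [0.423  0.0132 0.1961] rpy [-180.     0.    18.6] q6 1.19 width 0.0798 gf 0.0
turn about tool z 0.1  then shift mm [-3.3  0.1 -3.9]
```

View pics/w10c.png

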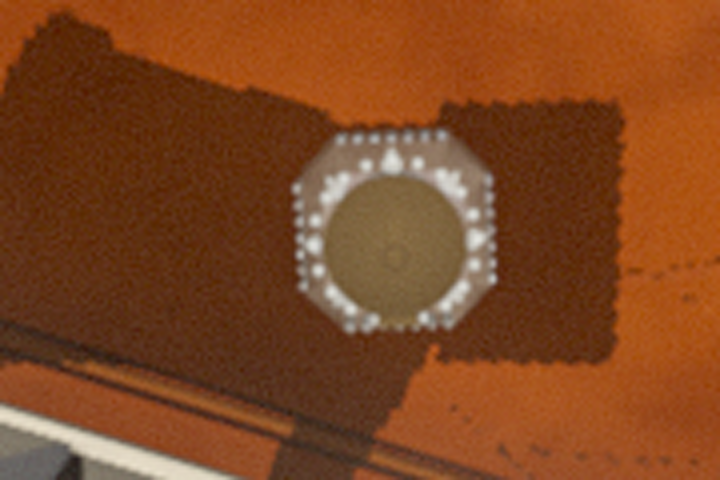

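The dotted flats are parallel to the image axes, so the yaw already fits. The body centre is near (.427,.0155).

Request:
{"fn": "jog_arm", "kwargs": {"rows": [[[0.0045,-0.001,0.01],0,0.08],[[0,0,0.035],0,0.08],[[0,0,0.038],0,0.08],[[0,0,0.038],0,0.08],[[0,0,0.038],0,0.08],[[0,0,0.022],0,0.08],[[0,0,0.0125],0,0.08],[[0,0,0],0,0.08],[[0,0,0],0,0.03],[[0,0,0],0,0.03],[[0,0,0],0,0.03],[[0,0,0],0,0.03]]}}

```text
time_s: 22.65
ee_pos: [0.4266, 0.0155, 0.0026]
eef_rot: [-3.141, 0.0, 0.324]
force: [-0.0, 0.5, -0.2]
grip_width: 0.0568
grip_force: 0.0
```

Request:
{"fn": "jog_arm", "kwargs": {"rows": [[[0,0,0],0,0.03],[[0,0,0],0,0.03],[[0,0,0],0,0.03],[[0,0,0],0,0.03]]}}

```text
time_s: 22.98
ee_pos: [0.4266, 0.0154, 0.0029]
eef_rot: [3.142, -0.0, 0.324]
force: [-1.1, -0.2, -0.9]
grip_width: 0.0456
grip_force: 19.8
```

```bash
python3 d.py .589 .186 .122 18.5
```

```text
t 22.98 pos [0.4266 0.0154 0.0029] rpy [180.   -0.   18.6] q6 1.2 width 0.0456 gf 19.8
turn about tool z 0.1  then shift mm [ 208.2 -110.3 -119.1]
```

Request:
{"fn": "jog_arm", "kwargs": {"rows": [[[0,0,-0.02],0,0.03],[[0,0,-0.03],0,0.03],[[0,0,-0.03],0,0.03],[[0,0,-0.03],0,0.03],[[0.01,-0.0055,-0.01],0,0.03],[[0.025,-0.013,0],0,0.03],[[0.025,-0.013,0],0,0.03],[[0.03,-0.016,0],0,0.03],[[0.03,-0.016,0],0,0.03],[[0.03,-0.016,0],0,0.03],[[0.025,-0.013,0],0,0.03],[[0.015,-0.008,0],0,0.03]]}}

```text
time_s: 23.98
ee_pos: [0.5759, 0.1732, 0.1224]
eef_rot: [-3.141, 0.0, 0.325]
force: [-0.4, -0.5, -0.3]
grip_width: 0.0455
grip_force: 19.8
```

Request:
{"fn": "jog_arm", "kwargs": {"rows": [[[0.012,-0.006,0],0,0.03],[[0.0075,-0.004,0],0,0.03],[[0,0,0],0,0.03],[[0,0,0],0,0.03]]}}

```text
time_s: 24.32
ee_pos: [0.5896, 0.1866, 0.1226]
eef_rot: [3.142, 0.001, 0.324]
force: [0.0, 0.0, -1.3]
grip_width: 0.0456
grip_force: 19.8
```

```bash
python3 d.py .590 .187 .0165 18.5
```

```text
t 24.32 pos [0.5896 0.1866 0.1226] rpy [180.    0.   18.6] q6 1.49 width 0.0456 gf 19.8
turn about tool z 0.1  then shift mm [  0.5  -0.3 106.1]
```

Request:
{"fn": "jog_arm", "kwargs": {"rows": [[[0,0,0.01],0,0.03],[[0,0,0.025],0,0.03],[[0,0,0.025],0,0.03],[[0,0,0.022],0,0.03],[[0,0,0.014],0,0.03],[[0,0,0.007],0,0.03],[[0,0,0.003],0,0.03],[[0,0,0],0,0.03],[[0,0,0],0,0.03]]}}

```text
time_s: 25.07
ee_pos: [0.5904, 0.1867, 0.0178]
eef_rot: [3.141, -0.001, 0.324]
force: [-1.1, 0.3, -1.3]
grip_width: 0.0454
grip_force: 19.8
```

Request:
{"fn": "jog_arm", "kwargs": {"rows": [[[0,0,0],0,0.06],[[0,0,0],0,0.06],[[0,0,0],0,0.06],[[0,0,0],0,0.06],[[0,0,-0.01],0,0.06],[[0,0,-0.025],0,0.06],[[0,0,-0.035],0,0.06],[[0,0,-0.04],0,0.06],[[0,0,-0.04],0,0.06],[[0,0,-0.03],0,0.06],[[0,0,0],0,0.06],[[0,0,0],0,0.06]]}}

```text
time_s: 26.07
ee_pos: [0.5905, 0.187, 0.1993]
eef_rot: [3.141, -0.004, 0.324]
force: [-0.6, 0.3, -1.4]
grip_width: 0.06
grip_force: 0.0
```

```bash
python3 - <<'E'
from h import *
c=cam('wrist');save(c,'w11.png')
cv2.imwrite('pics/w11c.png',cv2.resize(c['image'][110:300,180:480,::-1],None,fx=2.5,fy=2.5))
find(c,['ink_stand','ink_open_mid','ink_lidded_mid','tin_mid'],1)
E
python3 d.py .393 .233 .2 78
```

```text
ink_stand 0.71 px 317 204 xy [0.587 0.145]
ink_open_mid 0.82 px 366 234 xy [0.576 0.09 ]
ink_lidded_mid 0.66 px 280 197 xy [0.585 0.184]
t 26.32 pos [0.5895 0.1867 0.1956] rpy [-1.80e+02  1.00e-01  1.86e+01] q6 1.49 width 0.06 gf 0.0
turn about tool z -59.4  then shift mm [   4.4 -201.9   -4.4]
```

View pics/w11c.png

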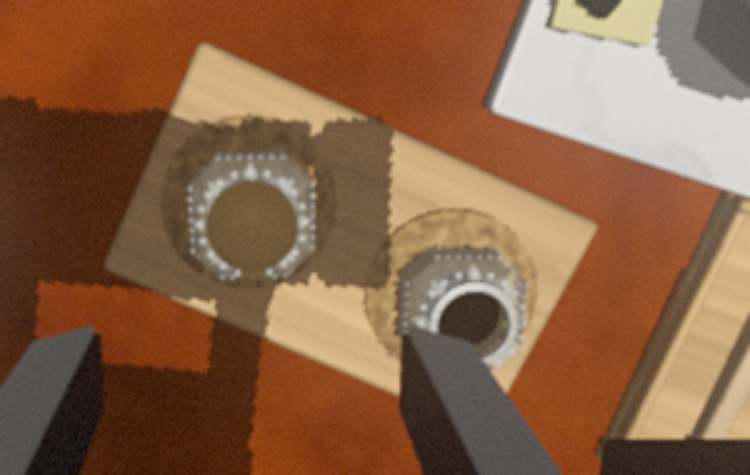

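The lidded inkwell is upright and centred on the left pad: inkwell at (252,218), pad centre about (250,203), and the difference is parallax. Next is the tin.

Request:
{"fn": "jog_arm", "kwargs": {"rows": [[[0,0,0],-6.6,0.08],[[0,0,0],-6.6,0.08],[[0,0,0],-6.6,0.08],[[0,0,0],-6.6,0.08],[[0,0,0],-6.6,0.08],[[0,0,0],-6.6,0.08],[[0,0,0],-6.6,0.08],[[0,0,0],-6.6,0.08],[[0,0,0],-6.6,0.08]]}}

```text
time_s: 27.07
ee_pos: [0.5897, 0.1868, 0.1959]
eef_rot: [-3.14, 0.001, 1.367]
force: [0.7, 0.0, -0.3]
grip_width: 0.0803
grip_force: 0.0
```

Request:
{"fn": "jog_arm", "kwargs": {"rows": [[[0.0005,-0.0252,0],0,0.08],[[0.0005,-0.0252,0],0,0.08],[[0.0005,-0.0252,0],0,0.08],[[0.0005,-0.0252,0],0,0.08],[[0.0005,-0.0252,0],0,0.08],[[0.0005,-0.0252,0],0,0.08],[[0.0005,-0.0252,0],0,0.08],[[0.0005,-0.0252,0],0,0.08],[[0,0,0],0,0.08],[[0,0,0],0,0.08]]}}

```text
time_s: 27.9
ee_pos: [0.3931, 0.233, 0.1968]
eef_rot: [-3.141, 0.0, 1.362]
force: [0.1, 0.5, 0.8]
grip_width: 0.0798
grip_force: 0.0
```

```bash
python3 w.py w12.png tin_mid .017; python3 d.py .395 .233 .003 78
```

```text
tin_mid 0.94 px 280 183 xy [0.395 0.238]
[     0      0    560    420 152692] [383.2 185.4] [430. 634.] long axis deg 168.0
[ 371   12   93   90 6568] [538.  324.9] [74. 82.] long axis deg 168.0
[ 262  155   64   80 3115] [399.4 225.2] [53. 88.] long axis deg 98.7
t 28.0 pos [0.3941 0.2327 0.1967] rpy [-180.    0.   78.] q6 0.66 width 0.08 gf 0.0
turn about tool z -0.0  then shift mm [  0.5   0.8 193.7]
```

Request:
{"fn": "jog_arm", "kwargs": {"rows": [[[0.003,0,0.01],0,0.08],[[0,0,0.035],0,0.08],[[0,0,0.038],0,0.08],[[0,0,0.038],0,0.08],[[0,0,0.038],0,0.08],[[0,0,0.022],0,0.08],[[0,0,0.0125],0,0.08],[[0,0,0],0,0.08],[[0,0,0],0,0.02],[[0,0,0],0,0.02],[[0,0,0],0,0.02],[[0,0,0],0,0.02]]}}

```text
time_s: 29.0
ee_pos: [0.3943, 0.2356, 0.0031]
eef_rot: [-3.141, 0.0, 1.361]
force: [-0.6, -0.5, 0.9]
grip_width: 0.0566
grip_force: 0.0
```

Request:
{"fn": "jog_arm", "kwargs": {"rows": [[[0,0,0],0,0.02],[[0,0,0],0,0.02],[[0,0,0],0,0.02],[[0,0,0],0,0.02],[[0,0,-0.02],0,0.02],[[0,0,-0.03],0,0.02],[[0,0,-0.03],0,0.02],[[0,0,-0.03],0,0.02],[[0,0,-0.01],0,0.02],[[0,0,0],0,0.02]]}}

```text
time_s: 29.83
ee_pos: [0.3953, 0.2362, 0.1255]
eef_rot: [3.138, -0.003, 1.361]
force: [-0.4, -0.1, -0.8]
grip_width: 0.0375
grip_force: 20.0
```

```bash
python3 d.py .582 -.290 .12 78;python3 d.py .582 -.290 .12 98
```

```text
t 29.83 pos [0.3953 0.2362 0.1255] rpy [179.8  -0.2  78. ] q6 0.67 width 0.0375 gf 20.0
turn about tool z -0.0  then shift mm [-475.9  292.1    5.5]
t 29.83 pos [0.3953 0.2362 0.1255] rpy [179.8  -0.2  78. ] q6 0.67 width 0.0375 gf 20.0
turn about tool z -20.0  then shift mm [-547.1  111.7    5.5]
```

Request:
{"fn": "jog_arm", "kwargs": {"rows": [[[0,0,0],-6.7,0.02],[[0,0,0],-6.7,0.02],[[0,0,0],-6.6,0.02],[[-0.02,0.004,0],0,0.02],[[-0.035,0.007,0],0,0.02],[[-0.035,0.007,0],0,0.02],[[-0.035,0.007,0],0,0.02],[[-0.035,0.007,0],0,0.02],[[-0.035,0.007,0],0,0.02],[[-0.035,0.007,0],0,0.02],[[-0.035,0.007,0],0,0.02],[[-0.035,0.007,0],0,0.02]]}}

```text
time_s: 30.83
ee_pos: [0.4948, -0.0548, 0.1214]
eef_rot: [-3.139, -0.001, 1.71]
force: [0.5, -0.2, -1.1]
grip_width: 0.0377
grip_force: 20.0
```

Request:
{"fn": "jog_arm", "kwargs": {"rows": [[[-0.035,0.007,0],0,0.02],[[-0.035,0.007,0],0,0.02],[[-0.035,0.007,0],0,0.02],[[-0.035,0.007,0],0,0.02],[[-0.035,0.007,0],0,0.02],[[-0.035,0.008,0],0,0.02],[[-0.025,0.006,0],0,0.02],[[-0.012,0.003,0],0,0.02],[[0,0,0],0,0.02],[[0,0,0],0,0.02]]}}

```text
time_s: 31.67
ee_pos: [0.5803, -0.2901, 0.121]
eef_rot: [-3.139, -0.002, 1.709]
force: [-0.4, 0.6, -0.9]
grip_width: 0.0379
grip_force: 20.0
```

```bash
python3 d.py .582 -.290 .009 98; python3 - <<'E'
from h import *
c=cam('wrist');save(c,'w13.png')
find(c,['tin_tray','tin_mid'],1)
E
```

```text
t 31.67 pos [ 0.5803 -0.2901  0.121 ] rpy [-1.799e+02 -1.000e-01  9.790e+01] q6 -0.66 width 0.0379 gf 20.0
turn about tool z -0.1  then shift mm [-1.00e-01  1.70e+00  1.12e+02]
tin_tray 0.7 px 277 202 xy [ 0.579 -0.289]
tin_mid 0.82 px 279 261 xy [ 0.587 -0.336]
```

View pics/w13.png

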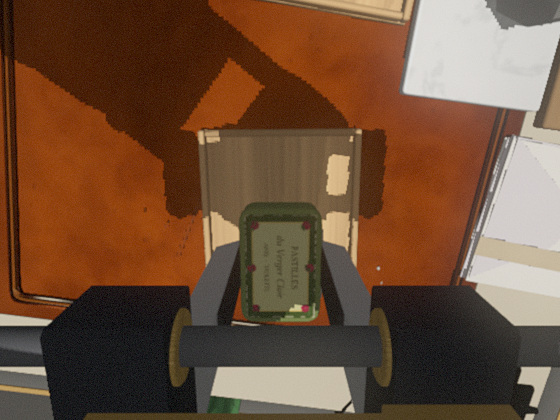

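The tin is lid up at (280,262), squarely over the tray, which spans columns 200–358. I lower it and release.

Request:
{"fn": "jog_arm", "kwargs": {"rows": [[[0,0.001,0.015],0,0.02],[[0,0,0.025],0,0.02],[[0,0,0.025],0,0.02],[[0,0,0.022],0,0.02],[[0,0,0.014],0,0.02],[[0,0,0.0075],0,0.02],[[0,0,0.0035],0,0.02],[[0,0,0],0,0.02],[[0,0,0],0,0.02]]}}

```text
time_s: 32.57
ee_pos: [0.5826, -0.2905, 0.0126]
eef_rot: [3.14, 0.001, 1.71]
force: [0.4, 1.3, -0.9]
grip_width: 0.0377
grip_force: 20.0
```

Request:
{"fn": "jog_arm", "kwargs": {"rows": [[[0,0,0],0,0.058],[[0,0,0],0,0.058],[[0,0,0],0,0.058],[[0,0,0],0,0.058],[[0,0,-0.01],0,0.058],[[0,0,-0.025],0,0.058],[[0,0,-0.035],0,0.058],[[0,0,-0.04],0,0.058],[[0,0,-0.04],0,0.058],[[0,0,-0.04],0,0.058],[[0,0,0],0,0.058],[[0,0,0],0,0.058]]}}

```text
time_s: 33.57
ee_pos: [0.5827, -0.2907, 0.2048]
eef_rot: [3.137, 0.003, 1.71]
force: [0.5, 0.3, -0.7]
grip_width: 0.0582
grip_force: 0.0
```

Request:
{"fn": "jog_arm", "kwargs": {"rows": [[[-0.01,-0.035,-0.02],0,0.058],[[-0.01,-0.035,-0.02],0,0.058],[[-0.01,-0.035,-0.02],0,0.058],[[-0.01,-0.035,0],0,0.058],[[0,-0.035,0],0,0.058],[[0,-0.035,0],0,0.058],[[0,0,0],0,0.058],[[0,0,0],0,0.058]]}}

```text
time_s: 34.23
ee_pos: [0.3785, -0.3593, 0.2611]
eef_rot: [-3.141, -0.001, 1.708]
force: [0.5, -0.5, 0.1]
grip_width: 0.0582
grip_force: 0.0
```

```bash
python3 - <<'E'
from h import *
c=cam('top');find(c,n=1)
s=cam('scene')['image'][150:310,160:480,::-1]
t=c['image'][140:290,130:450,::-1]
cv2.imwrite('pics/fin.png',cv2.resize(np.vstack([t,s[:140]]),None,fx=2.05,fy=2.05,interpolation=cv2.INTER_CUBIC))
E
```

```text
stick_a_mid 0.44 px 302 181 xy [ 0.581 -0.03 ]
stick_b_mid 0.68 px 332 177 xy [ 0.592 -0.107]
ink_open_mid 0.8 px 253 182 xy [0.578 0.097]
ink_lidded_mid 0.72 px 218 176 xy [0.592 0.186]
tin_mid 0.9 px 401 179 xy [ 0.587 -0.286]
stick_tray 0.91 px 320 178 xy [ 0.591 -0.078]
ink_stand 0.95 px 237 176 xy [0.595 0.138]
tin_tray 0.92 px 401 178 xy [ 0.591 -0.29 ]
bean_mid 0.7 px 153 255 xy [0.391 0.344]
round_box_mid 0.84 px 161 197 xy [0.537 0.329]
```

View pics/fin.png

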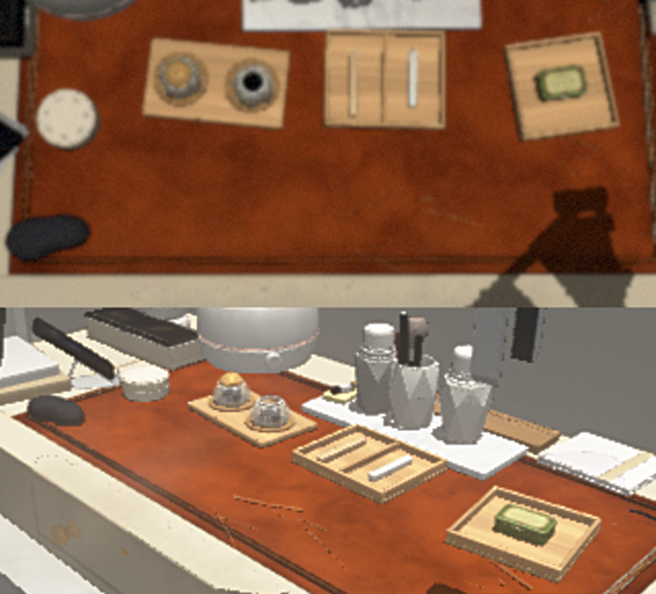

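Both views show everything in place: the inkwells upright on their pads at (180,78) and (252,83), each stick in its own lane, and the tin flat in its tray. The round box and bean have not moved, and the arm is clear.

```bash
python3 -c "
from station import *
print(hand_in())"
```

```text
the job is handed in; nothing more can be done
None
```

I handed the job in at about 34 s with each stick in its own lane, both inkwells upright on their own pads and the tin flat, lid up, in its tray; the round box and bean were left alone, and the hand-in returned no verdict.

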